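# Unclamp a bonded lamp housing and hang it on the curing rack

## Task

The hanging bracket glued to the lamp housing in the bonding jig has set, so take the housing out and hang it up: push the jig's clamp knob down and turn it as far as it goes so that the arm swings clear, and let the knob spring back up. Then lift the housing out by its bracket, stand it on the mat to change your grip, and hang it by the eye of the bracket on the free peg of the curing rack, pushed well back towards the peg's flange and hanging straight. Keep the housing upright all the way, don't disturb the housing that already hangs there, and leave the glue gun, tape, screwdriver and scraper where they lie.

Things in the scene. Friction and masses are not known exactly. Their poses are not given: they have to be found in the camera images.
- jig: bonding jig, fixed: aluminium base plate 190 x 110 x 12 mm, origin at the centre of its underside. Its x runs from the steel clamp post (60 mm diameter, axis 50 mm to -x of the origin) to the plywood nest that holds the housing (centre 50 mm to +x).
- nest (a point): centre of the nest's floor, 12 mm above the bench, axes as the jig's. The pocket is 47 (x) x 63 (y) mm inside, 1.5 mm play round the housing; walls 10 mm thick, rim 80 mm above the bench. Steel guide cheeks 20 mm wide (x) stand on the side walls at y = +-31.5 to 41.5 mm up to 140 mm above the bench: here the bracket can be pinched on its two faces only (closing along x), not on its edges.
- clamp (a joint): angle (rad) of the clamp arm about the post's upright axis: 0 = along the jig's x, tip 1.5 mm over the bracket's foot plate so that the housing cannot be lifted; opens clockwise seen from above to a stop at 1.22 (70 degrees). A lock holds it at both ends: it turns only while the knob is pushed down 6 mm or more. Friction 0.08 N m.
- knob (a joint): how far (m) the knob is pushed down: 0 = up, 0.009 = fully down. Spring: 3 N at first, 11 N fully down. Let go between the two ends of the swing it stays about 6 mm down; at either end it springs up and locks.
- knob_grip (a point): on the knob's axis at mid-height of its grip bar, 144 mm above the bench when up; moves with the knob; x along bar and arm. Black knob on top of the post: disc 60 mm in diameter, 12 mm thick, top face 13 mm below this point; on it an upright bar 54 long (x), 16 wide (y), 27 mm high, top 13 mm above this point. Fingers straddling the bar can push on the disc with their tips.
- clamp_tip (a point): underside of the free end of the steel clamp arm (18 mm wide, 10 mm thick, reaching 92 mm from the post's axis, underside 97.5 mm above the bench).
- housing: white plastic lamp housing with an aluminium bracket on top, 154 to 308 g, upright in the nest at the start. Body 44 (x) x 60 (y) x 80 mm, open on its -x face; origin at the centre of the underside, z up. Bracket: foot plate 40 x 56 x 4 mm (top at z = 84 mm) and upright ear in its middle, 9 mm thick (x = +-4.5), 54 mm wide (y = +-27), z = 84 to 130 mm. Stands steadily by itself.
- eye (a point): centre of the eye: a hole 19 mm in diameter through the ear along the housing's x, 112 mm above the housing's underside and 18 mm below the top of the ear.
- mat: grey silicone mat fixed to the bench, 150 (x) x 190 (y) x 4 mm, origin at the centre of its underside; kept free as the place to stand a housing down.
- rack: curing rack, fixed: base plate 130 (x) x 220 (y) x 10 mm, origin at the centre of its underside; centre post and 200 mm cross bar along y (x = 20 to 42 mm, 179 to 201 mm above the bench, nothing higher). Two level pegs point to its -x, 190 mm above the bench: at y = +75 mm the free one, at y = -75 mm one taken by another housing.
- peg_root (a point): where the free peg leaves its flange, on the peg's axis at the flange's front face; axes as the rack's. The steel peg, 8 mm in diameter, runs level 50 mm to -x from here to its round tip. The flange is a disc 40 mm in diameter, 6 mm thick, its back held 30 mm in front of the cross bar by a 16 mm rod.
- peg_tip (a point): the tip of the free peg.
- hung_housing: a like housing with bracket that already hangs by its eye on the rack's other peg (y = -75 mm); to be left there. Origin at the centre of its underside, 72 mm above the bench.
- glue_gun: cordless glue gun lying on its side, 235 mm along its x with its glue stick, handle with battery 130 mm to its -y, 44 mm high; leave alone.
- tape_roll: roll of masking tape lying flat, 90 mm in diameter, 24 mm high; leave alone.
- screwdriver: black screwdriver 190 mm long lying along its x, 26 mm high; leave alone.
- scraper: wooden scraper 112 x 28 x 12 mm lying along its x; leave alone.

How it is judged (in metres and radians):
On the way, in this order (a step that is already met when the one before it is completed fails the run):
1. the knob is pushed down (6 mm or more) while the arm is still closed (under 0.2 rad) (value of joint knob above 0.006 m and value of joint clamp below 0.2 rad), for 0.05 s.
2. the clamp arm is turned open to its stop (over 1.08 of 1.22 rad) and the knob is up again (value of joint clamp above 1.08 rad and value of joint knob below 0.002 m), for 0.2 s.
3. the housing is out of the nest and away from the jig (horizontal distance between housing and nest above 0.1 m), for 0.1 s.
At the end, for the whole second after the job is handed in: the clamp is open (over 1.08 rad) with its knob up (under 2 mm down); the housing hangs on the free peg by its eye: eye centre within 23 mm of the flange's face along the peg, within 10 mm of the peg sideways and 2 mm above to 12 mm below its axis, housing within 0.2 rad of upright and at rest (all of step 2 and x of eye in the frame of rack between -0.039 and -0.017 m and y of eye in the frame of rack between 0.065 and 0.085 m and z of eye in the frame of rack between 0.178 and 0.192 m and angle between housing's own z axis and vertical below 0.2 rad and linear speed of housing below 0.1 m/s and angular speed of housing below 1 rad/s); the robot touches nothing.
It fails at once if the housing is tipped more than 0.8 rad (angle between housing's own z axis and vertical above 0.8 rad).
It fails at once if the housing that hangs already is moved more than 40 mm (distance of hung_housing from where it was at the start of the episode above 0.04 m).
It fails at once if the glue gun, tape roll, screwdriver or scraper is moved more than 30 mm (distance of any of glue_gun, tape_roll, screwdriver, scraper from where it was at the start of the episode above 0.03 m).
It also fails if it takes over 72 s, if anything falls off the work surface, if the arm or the gripper's body presses on something with over 40 N, if the wrist force passes 120 N, or if a joint passes its speed limit or range.

## Robot

A 7-joint arm with a two-finger parallel gripper is mounted at the origin on the work surface. World frame = base frame: x ahead of the robot, y to its left, z up, the work surface at z = 0. Lengths are in m, angles in degrees, forces in N, time in s.
With the tool pointing down it reaches from about 0.425 to 0.875 m from the base axis. Payload 4.7 kg.
Tool frame: the origin (TCP) lies at the very end of the fingers, on their centre line; the grasp point (between the pads) lies env.hold_point_z behind it (env.hold_point_z is the distance from the TCP to the grasp point, in m); z points along the fingers, y is the line along which they close (so a half turn about z gives the same grasp; the last joint's range is limited). The gripper opens to 87 mm and grips with 3 to 60 N. Pads are 19 mm wide; open, the fingers measure 117 mm over their backs; the gripper's body (75 mm by 190 mm) begins 51 mm behind the grasp point.
Start: joints at [72.943, 18.392, -4.016, 83.108, 1.295, 78.541, -3.26], TCP at [0.199, -0.619, 0.223] pointing down, gripper open.
Joint ranges: [-163.93, 163.93], [-17.29, 119.83], [-79.2, 71.16], [3.27, 140.29], [-89.18, 269.18], [5.43, 117.66], [-154.24, 154.24]. Speed limits (degrees/s): [147.25, 147.25, 180, 180, 180, 180, 180].

## Interface

Orientations are given as [roll, pitch, yaw] about the fixed x, y, z axes, in that order (R = Rz(yaw) Ry(pitch) Rx(roll)).
In Python, from cell import env gives the robot as it stands.
- The arm moves only by the shell command python3 -m jog 'ROWS' [FORCE]. ROWS is JSON, a list of rows, each an object with "dp": the shift along the tool's x, y, z in cm, a list of three; "twist": the turn about the tool's z in degrees; "fingers": the opening, from 0 (shut) to 1 (fully open). A call has 1 to 8 rows; each row is the pose to reach, as a shift and turn from the pose commanded when the call began, along the tool's axes at that moment; what a row does not reach only later rows make up. A row lasts 1/8 s, in which the tool goes at most 62.5 mm and 10.7 degrees, less where a joint would pass 70% of its speed; a pose out of reach is approached as far as the arm can. A call with a gripper value outside its range is refused whole. The fingers move at their own pace and stop on an object; FORCE is the grip in N (left out, the last holds). Time passes only in rows, so rows that repeat a pose let the fingers close. It gives the time, the measured TCP pose, the force, the opening and the grip force at its end, in the units of the state.
- env.get_obs(): the state, without advancing time (a new reading comes with each control period).
- env.read_camera(name): name is "side" or "top"; returns a dict with "pixels" (400x640x3 uint8, blue, green, red), "depth" (400x640 float32, m along the optical axis (not along the pixel's ray), 0 where there is no reading), "fx", "fy", "cx", "cy" (pixels), "k1" (the pictures are not rectified: a ray, as slopes to the right and down, at radius r is drawn at 1 + k1 r^2 times it, then the intrinsics apply), "rvec" (rotation vector, rad) and "tvec" (3), from world to camera coordinates, as OpenCV has them. Camera axes: x right, y down, z forward; pixel columns grow to the right and rows downward; lengths in m; the calibration is good to about 2 mm. A picture is of the moment at which its call begins.
- env.sign_off(): hands the job in; it is judged then, once.
The state is a dict: "time_s": time; "qpos": joint angles; "joint_velocities": joint speeds; "effort": joint torques, N m; "tool_pos": TCP position; "tool_rot": TCP orientation; "force": force on the tool from outside, world axes, zero at the start; "wrist_torque": the same for the moment, N m; "grip_width": finger opening in m; "grasp_force": force on a finger pad.
Only numpy, scipy, OpenCV 4.12 (cv2) and the standard library are available. Lean on these libraries where they do the work, as an engineer would, in place of code of your own. Each camera call takes 0.05 s, during which the arm holds its last target. There are 200 camera calls.

## Working session

There is one attempt and no reset: what is moved stays moved. The work goes in short steps, Python scripts to look and compute and a shell command to move; the robot and the scene stay as the last step left them, time stands still between calls to the robot, and variables do not carry over. Pictures are saved under pics/ and viewed, at most 10 in all, crops included, and the job is handed in when it is done.

```bash
ls; mkdir -p pics; cat > h.py <<'E'
import numpy as np,cv2
from cell import env
def cam(n):
    c=env.read_camera(n);c['K']=np.array([[c['fx'],0,c['cx']],[0,c['fy'],c['cy']],[0,0,1.]])
    c['d']=np.array([c['k1'],0,0,0,0.]);c['R']=cv2.Rodrigues(np.array(c['rvec'],float))[0];c['t']=np.array(c['tvec'],float).ravel();return c
def rays(c,uv):
    p=cv2.undistortPoints(np.array(uv,float).reshape(-1,1,2),c['K'],c['d']).reshape(-1,2)
    return np.c_[p,np.ones(len(p))]
def onplane(c,uv,z):
    r=rays(c,uv)@c['R'];o=-c['R'].T@c['t'];return o+r*((z-o[2])/r[:,2])[:,None]
def bydepth(c,uv):
    uv=np.array(uv).reshape(-1,2);d=np.array([c['depth'][int(v),int(u)] for u,v in uv])
    return (rays(c,uv)*d[:,None]-c['t'])@c['R']
def cloud(c):
    v,u=np.mgrid[0:400,0:640];uv=np.c_[u.ravel(),v.ravel()]
    P=(rays(c,uv)*c['depth'].reshape(-1,1)-c['t'])@c['R'];P[c['depth'].ravel()<=0]=np.nan
    return P.reshape(400,640,3)
def proj(c,P): return cv2.projectPoints(np.array(P,float).reshape(-1,1,3),np.array(c['rvec'],float),c['t'],c['K'],c['d'])[0].reshape(-1,2)
E
python3 - <<'E'
from h import *
for n in('side','top'):
    c=cam(n);cv2.imwrite(f'pics/{n}0.png',c['pixels']);print(n,-c['R'].T@c['t'],c['R'][2],c['fx'],(c['depth']>0).mean())
    np.savez(f'{n}0.npz',**c)
o=env.get_obs();print(o,env.hold_point_z)
E
```

```text
pics
side [0.29493411 0.83028563 1.10283666] [ 0.17061103 -0.61841299 -0.76710967] 443.6542498303394 0.99598828125
top [0.36663724 0.02867764 1.15825229] [ 0.13712692 -0.01114697 -0.99049076] 402.1573072896146 0.9960546875
{'time_s': 0.1, 'qpos': array([72.94466495, 18.43452536, -4.01595926, 83.16657686,  1.29539877,
       78.54103015, -3.25847052]), 'joint_velocities': array([-0.04264764, -0.13693741, -0.04756106, -0.24869331, -0.02525671,
       -0.00704539,  0.05774516]), 'effort': array([ 3.32380114e-05, -4.92570949e+01, -4.05798666e-01, -3.13396311e+01,
       -6.42091711e-02,  3.95317865e-02,  8.52245557e-05]), 'tool_pos': array([ 0.19919077, -0.61821697,  0.2215859 ]), 'tool_rot': array([-1.79903122e+02,  5.65773785e-03,  1.78669198e+01]), 'force': array([-0.24411219, -0.85426655,  0.67494119]), 'wrist_torque': array([ 0.03286946, -0.00595956, -0.00029957]), 'grasp_force': 0.0, 'grip_width': 0.08697405923235396} 0.0187
```

View pics/top0.png

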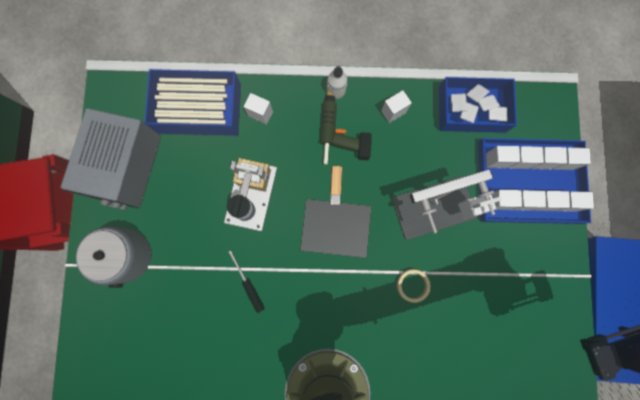

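View pics/side0.png

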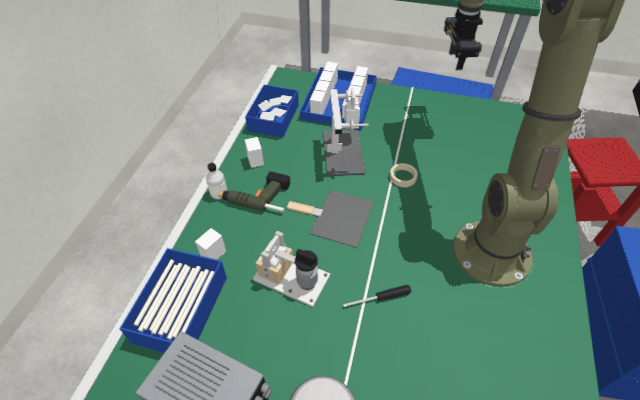

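The top view shows the jig near (250,195) with knob (240,207), the mat at (337,228), and the rack at about (440,200). The arm is clear of all of them. Next I'll enlarge the jig and rack.

```bash
python3 - <<'E'
from h import *
t=cv2.imread('pics/top0.png');s=cv2.imread('pics/side0.png')
f=lambda i,x,y,w,h:cv2.resize(i[y:y+h,x:x+w],(400,300),interpolation=cv2.INTER_CUBIC)
cv2.imwrite('pics/crop0.png',np.vstack([np.hstack([f(t,205,145,100,90) if 0 else f(t,195,150,112,84),f(t,385,155,120,90)]),np.hstack([f(s,240,220,112,84),f(s,300,80,120,90)])]))
E
```

```text
(no output)
```

View pics/crop0.png

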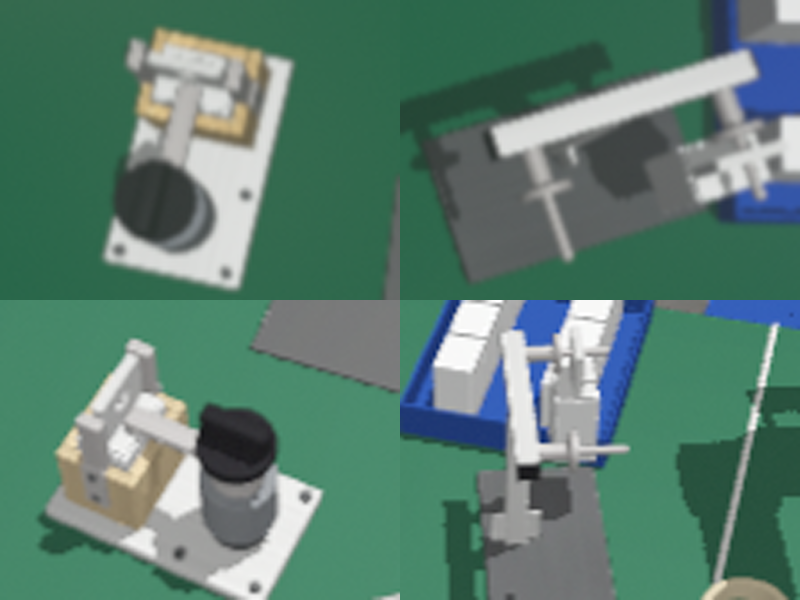

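```bash
python3 - <<'E'
from h import *
C={n:dict(np.load(f'{n}0.npz')) for n in('top','side')}
def rect(P,name):
    r=cv2.minAreaRect(P[:,:2].astype(np.float32)*1000);b=cv2.boxPoints(r);print(name,len(P),np.round(r[0],1),np.round(r[1],1),round(r[2],1),np.round(P.mean(0)*1000,1))
for n,c in C.items():
    P=cloud(c);hsv=cv2.cvtColor(c['pixels'],cv2.COLOR_BGR2HSV)
    def boxm(x0,x1,y0,y1,z0,z1):
        with np.errstate(invalid='ignore'): return (P[...,0]>x0)&(P[...,0]<x1)&(P[...,1]>y0)&(P[...,1]<y1)&(P[...,2]>z0)&(P[...,2]<z1)
    print(n)
    uv=proj(c,[[.5,.3,0],[.5,-.35,0],[.5,.02,0]]);print(uv)
    # world extents for pixels
    for nm,pt in dict(top=[('knob',(240,203)),('nest',(250,172)),('mat',(337,228)),('bar',(453,186)),('hung',(485,203)),('tape',(413,270)),('sd',(246,280)),('scr',(336,180)),('gun',(330,130))],side=[('knob',(306,258)),('nest',(270,262)),('mat',(342,217)),('bar',(337,110))])[n] if isinstance(n,str) else []:
        print(nm,np.round(bydepth(c,[pt])*1000))
    # mat
    m=boxm(.3,.65,-.15,.15,.0015,.008)&(hsv[...,1]<60)
    m=cv2.morphologyEx(m.astype(np.uint8),cv2.MORPH_OPEN,np.ones((5,5)))>0
    rect(P[m],'mat')
    m=boxm(.3,.75,.1,.4,.008,.018)&(hsv[...,1]<60); rect(P[m],'jigplate')
    m=boxm(.3,.75,.1,.4,.145,.165); rect(P[m],'knobbar')
    m=boxm(.3,.75,.1,.4,.12,.16)&(hsv[...,2]<70); rect(P[m],'knob')
    m=boxm(.3,.75,.1,.4,.132,.147)&(hsv[...,2]>110); rect(P[m],'eartop/cheeks')
    m=boxm(.3,.75,-.6,-.15,.196,.21); rect(P[m],'bar')
    m=boxm(.3,.75,-.6,-.15,.006,.016); rect(P[m],'rackbase')
E
```

```text
top
[[226.85458996 208.75593733]
 [450.72758739 214.05129741]
 [323.64717547 211.05036214]]
knob [[498. 233. 148.]]
nest [[588. 219. 105.]]
mat [[451. -19.   4.]]
bar [[ 546. -292.  200.]]
hung [[ 506. -369.  200.]]
tape [[ 338. -233.   24.]]
sd [[300. 232.  18.]]
scr [[591. -14.   8.]]
gun [[730.   7.  42.]]
mat 60 [482.5  -5. ] [17.7 41. ] 68.0 [482.1  -5.2   4.2]
jigplate 1042 [473.3 246.5] [110.6 332.6] 78.8 [503.8 223.4  11.8]
knobbar 151 [531.7 235.3] [ 31.7 129.4] 87.9 [495.1 241.  154.7]
knob 356 [491.3 242.7] [54.8 49.3] 88.1 [492.1 240.1 140. ]
eartop/cheeks 159 [562.  228.9] [83.  81.3] 79.0 [591.6 222.8 139.3]
bar 989 [ 511.7 -303.2] [101.8 207.7] 19.4 [ 539.3 -298.5  200.3]
rackbase 2590 [ 515.1 -374.1] [450.9 433.1] 87.9 [ 521.4 -321.6    9.4]
side
[[298.69474696 301.33040685]
 [350.79314863 143.48540855]
 [324.85801241 222.02711669]]
knob [[489. 252. 149.]]
nest [[591. 253.  89.]]
mat [[452. -10.   4.]]
bar [[ 539. -275.  201.]]
mat 0 [0. 0.] [0. 0.] 0.0 [nan nan nan]
jigplate 1055 [471.9 248. ] [110.3 332. ] 79.9 [505.6 258.8  11.5]
knobbar 144 [491.3 244.1] [18.2 53. ] 79.7 [490.7 245.9 153.5]
knob 377 [491.2 247.4] [55.4 54.5] 47.8 [491.3 252.4 139.2]
eartop/cheeks 158 [546.2 239.1] [ 85.7 118.5] 72.5 [589.4 227.4 138.5]
bar 356 [ 518.6 -296.4] [ 78.8 205.7] 18.4 [ 535.2 -291.8  199.6]
rackbase 1392 [ 528.3 -385.1] [445.6 428.3] 1.4 [ 520.9 -308.2    9.4]<stdin>:4: RuntimeWarning: Mean of empty slice.
  ret = um.true_divide(
```

The crops show the clamp arm over the bracket foot, with the knob bar along the arm. The rack's free peg is the left one in the top view (tip near (435,232)), and the occupied peg is on the right. I'll refine the fits with connected components.

```bash
python3 - <<'E'
from h import *
C={n:dict(np.load(f'{n}0.npz')) for n in('top','side')}
allP=[];allC=[]
for n,c in C.items():
    P=cloud(c);hsv=cv2.cvtColor(c['pixels'],cv2.COLOR_BGR2HSV)
    def sel(cx,cy,r,z0,z1,extra=None,big=True):
        with np.errstate(invalid='ignore'): m=(np.hypot(P[...,0]-cx,P[...,1]-cy)<r)&(P[...,2]>z0)&(P[...,2]<z1)
        if extra is not None:m&=extra
        if big:
            k,l,s,_=cv2.connectedComponentsWithStats(m.astype(np.uint8));m=l==1+np.argmax(s[1:,4])
        return P[m]
    def rect(Q,name):
        r=cv2.minAreaRect(Q[:,:2].astype(np.float32)*1000);print(n,name,len(Q),np.round(r[0],1),np.round(r[1],1),round(r[2],1),'z',np.round(np.median(Q[:,2])*1000,1))
    rect(sel(.54,.235,.13,.008,.016),'jigplate')
    rect(sel(.491,.245,.045,.148,.165),'knobbar')
    rect(sel(.591,.225,.075,.131,.15),'cheeks+ear')
    rect(sel(.591,.225,.075,.136,.15,None,False),'all ')
    rect(sel(.545,-.295,.13,.194,.206),'bar')
    rect(sel(.52,-.3,.16,.006,.014,hsv[...,1]<70),'rackbase')
    rect(sel(.451,-.015,.14,.001,.007,hsv[...,1]<70),'mat')
    rect(sel(.591,-.015,.07,.004,.02,hsv[...,1]>70),'scr')
E
```

```text
top jigplate 858 [543.5 232.1] [110.1 189.6] 78.6 z 11.4
top knobbar 143 [494.5 242. ] [15.7 54. ] 79.7 z 155.4
top cheeks+ear 125 [594.2 230.2] [68.2 19.9] 80.4 z 140.0
top all  141 [560.3 229.3] [82.8 84.7] 79.0 z 140.0
top bar 913 [ 529.  -296.8] [ 63.  207.8] 18.5 z 199.7
top rackbase 1139 [ 518.7 -298.5] [129.1 219.8] 18.8 z 9.3
top mat 2734 [459.1 -16.1] [189.7 164.6] 85.0 z 3.5
top scr 281 [590.7 -14.1] [28.1 84. ] 88.0 z 10.8
side jigplate 966 [542.2 236.6] [109.  194.8] 81.1 z 11.0
side knobbar 131 [491.3 244. ] [18. 53.] 79.5 z 154.6
side cheeks+ear 162 [591.3 224.2] [85.7 23.8] 79.1 z 138.8
side all  124 [558.9 231.2] [85.1 83.7] 77.6 z 139.4
side bar 344 [ 528.7 -293. ] [ 57.5 205.5] 18.5 z 198.7
side rackbase 1112 [ 516.1 -295.8] [128.9 223.4] 18.4 z 8.8
side mat 1693 [461.5 -14.7] [190.8 171.3] 85.4 z 3.1
side scr 9 [5.788e+02 5.000e-01] [19.7  6.7] 0.5 z 6.7
```

```bash
cat > go.py <<'E'
# usage: python3 go.py x y z yaw [x y z yaw ...]: deltas from present measured pose, tool axes, cm/deg
import sys;from h import *
o=env.get_obs();p=o['tool_pos'];R=cv2.Rodrigues(np.zeros(3))[0]
from scipy.spatial.transform import Rotation as Ro
R=Ro.from_euler('xyz',o['tool_rot'],degrees=True).as_matrix()
a=np.array(sys.argv[1:],float).reshape(-1,4)
for t in a: print(np.round(100*R.T@(t[:3]-p),2),'twist',round((o['tool_rot'][2]-t[3]+180)%360-180,1))
print('t',o['time_s'],'p',np.round(p,4),np.round(o['tool_rot'],1),'q',np.round(o['qpos'],0),'w',round(o['grip_width'],4))
E
python3 go.py .45 -.25 .28 70 .493 .243 .28 169.2
```

```text
[ 35.17 -27.36  -5.8 ] twist -52.1
[ 54.39 -72.96  -5.72] twist -151.3
t 0.1 p [ 0.1992 -0.6182  0.2216] [-179.9    0.    17.9] q [73. 18. -4. 83.  1. 79. -3.] w 0.087
```

```bash
python3 -m jog '[{"dp":[4.4,-3.4,-5.8],"twist":-7,"fingers":0.7},{"dp":[8.8,-6.8,-5.8],"twist":-14,"fingers":0.7},{"dp":[13.2,-10.2,-5.8],"twist":-21,"fingers":0.7},{"dp":[17.6,-13.6,-5.8],"twist":-28,"fingers":0.7},{"dp":[22,-17,-5.8],"twist":-35,"fingers":0.7},{"dp":[26.4,-20.4,-5.8],"twist":-42,"fingers":0.7},{"dp":[30.8,-23.8,-5.8],"twist":-49,"fingers":0.7},{"dp":[35.2,-27.4,-5.8],"twist":-52,"fingers":0.7}]' 20
python3 go.py  .493 .243 .25 169.2
```

```text
time_s: 1.1
tool_pos: [0.4509, -0.2483, 0.2802]
tool_rot: [-180.0, 0.0, 70.0]
force: [1.2, -0.2, -0.1]
grip_width: 0.0612
grasp_force: 0.0
[ 47.61 -12.87   3.01] twist -99.2
t 1.1 p [ 0.4509 -0.2483  0.2802] [-180.    0.   70.] q [ 52.   2. -26.  96.   1.  82.   5.] w 0.0612
```

```bash
python3 -m jog '[{"dp":[6,-1.6,0],"twist":-10,"fingers":0.7},{"dp":[12,-3.2,0],"twist":-20,"fingers":0.7},{"dp":[18,-4.8,0],"twist":-30,"fingers":0.7},{"dp":[24,-6.5,0],"twist":-40,"fingers":0.7},{"dp":[30,-8.1,0],"twist":-50,"fingers":0.7},{"dp":[36,-9.7,1],"twist":-60,"fingers":0.7},{"dp":[42,-11.4,2],"twist":-70,"fingers":0.7},{"dp":[47.6,-12.9,3],"twist":-80,"fingers":0.7}]'
python3 go.py  .493 .243 .19 169.2
```

```text
time_s: 2.1
tool_pos: [0.4929, 0.2431, 0.2503]
tool_rot: [-180.0, 0.1, 150.2]
force: [0.3, -0.4, -0.9]
grip_width: 0.0612
grasp_force: 0.0
[-0.   -0.01  6.03] twist -19.0
t 2.1 p [0.4929 0.2431 0.2503] [-1.800e+02  1.000e-01  1.502e+02] q [ 20.  11. -55.  94.   9.  80.  24.] w 0.0612
```

```bash
python3 -m jog '[{"dp":[0,0,3],"twist":-10,"fingers":0.5},{"dp":[0,0,6],"twist":-19,"fingers":0.5},{"dp":[0,0,9],"twist":-19,"fingers":0.5},{"dp":[0,0,11.6],"twist":-19,"fingers":0.5},{"dp":[0,0,11.6],"twist":-19,"fingers":0},{"dp":[0,0,11.6],"twist":-19,"fingers":0},{"dp":[0,0,11.6],"twist":-19,"fingers":0},{"dp":[0,0,11.6],"twist":-19,"fingers":0}]' 10
python3 go.py  .493 .243 .122 169.2
```

```text
time_s: 3.1
tool_pos: [0.4939, 0.2429, 0.1356]
tool_rot: [179.8, 0.1, 168.9]
force: [1.8, 4.3, 0.5]
grip_width: 0.0158
grasp_force: 10.0
[ 0.09 -0.01  1.36] twist -0.3
t 3.1 p [0.4939 0.2429 0.1356] [1.798e+02 1.000e-01 1.689e+02] q [ 20.  17. -56. 102.  15.  68.  38.] w 0.0158
```

```bash
python3 -m jog '[{"dp":[0,0,0.7],"twist":0,"fingers":0},{"dp":[0,0,1.3],"twist":0,"fingers":0},{"dp":[0,0,1.4],"twist":0,"fingers":0},{"dp":[0,0,1.4],"twist":0,"fingers":0}]' 10
```

```text
time_s: 3.6
tool_pos: [0.4945, 0.2429, 0.1231]
tool_rot: [179.9, 0.2, 168.9]
force: [-0.9, 1.6, 12.8]
grip_width: 0.0157
grasp_force: 10.0
```

```bash
python3 -m jog '[{"dp":[0,0,0],"twist":10,"fingers":0},{"dp":[0,0,0],"twist":20,"fingers":0},{"dp":[0,0,0],"twist":30,"fingers":0},{"dp":[0,0,0],"twist":40,"fingers":0},{"dp":[0,0,0],"twist":50,"fingers":0},{"dp":[0,0,0],"twist":60,"fingers":0},{"dp":[0,0,0],"twist":70,"fingers":0},{"dp":[0,0,0],"twist":71,"fingers":0}]' 10; python3 go.py  .493 .243 .122 99.2
```

```text
time_s: 4.6
tool_pos: [0.4937, 0.2421, 0.1229]
tool_rot: [179.9, 0.0, 97.8]
force: [-3.1, 0.6, 12.2]
grip_width: 0.0156
grasp_force: 10.0
[ 0.1  -0.06  0.09] twist -1.4
t 4.6 p [0.4937 0.2421 0.1229] [179.9   0.   97.8] q [ 10.  15. -44. 103.  11.  66. -30.] w 0.0156
```

```bash
python3 -m jog '[{"dp":[0,0,-0.3],"twist":1,"fingers":0},{"dp":[0,0,-0.8],"twist":1,"fingers":0},{"dp":[0,0,-1.2],"twist":1,"fingers":0.5},{"dp":[0,0,-1.2],"twist":0,"fingers":0.5},{"dp":[0,0,-5],"twist":0,"fingers":0.5},{"dp":[0,0,-8],"twist":0,"fingers":0.5},{"dp":[0,8,-10],"twist":0,"fingers":0.5},{"dp":[0,14,-10],"twist":0,"fingers":0.5}]' 10; python3 - <<'E'
from h import *
c=cam('side');P=cloud(c)
for (cx,cy,r,z0,z1) in [(.493,.243,.045,.148,.17),(.51,.2,.15,.09,.12)]:
    m=(np.hypot(P[...,0]-cx,P[...,1]-cy)<r)&(P[...,2]>z0)&(P[...,2]<z1);Q=P[m]
    if len(Q)>3:print(len(Q),cv2.minAreaRect(Q[:,:2].astype(np.float32)*1000),np.percentile(Q[:,2],[50,90]))
cv2.imwrite('pics/a.png',cv2.resize(c['pixels'][160:360,180:420],None,fx=2.5,fy=2.5))
E
```

```text
time_s: 5.6
tool_pos: [0.617, 0.2576, 0.2211]
tool_rot: [179.8, 0.1, 97.8]
force: [0.0, 0.7, 1.5]
grip_width: 0.0433
grasp_force: 0.0
119 ((491.5484313964844, 245.25222778320312), (15.919313430786133, 51.37288284301758), 9.251781463623047) [0.15430362 0.15766981]
382 ((548.5661010742188, 227.2939910888672), (137.67161560058594, 116.65687561035156), 17.156753540039062) [0.1011971  0.11399955]
```

View pics/a.png

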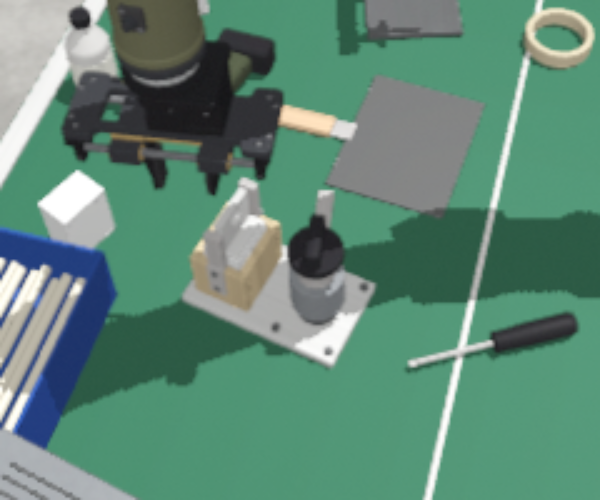

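The clamp arm has swung to about 70° and the knob is up (bar top at 158 mm). Next is the housing grasp in the nest.

```bash
python3 go.py  .592 .224 .17 79.2
```

```text
[-2.8  -3.66  4.53] twist 18.3
t 5.65 p [0.6246 0.2564 0.2154] [ 1.799e+02 -1.000e-01  9.750e+01] q [  5.  27. -42.  79.  18.  81. -29.] w 0.0431
```

```bash
python3 -m jog '[{"dp":[-2.8,-3.7,0],"twist":9,"fingers":0.6},{"dp":[-2.8,-3.7,2],"twist":18.3,"fingers":0.6},{"dp":[-2.8,-3.7,2],"twist":18.3,"fingers":0.6},{"dp":[-2.8,-3.7,2],"twist":18.3,"fingers":0.6}]' 10; python3 go.py  .592 .224 .104 79.2
```

```text
time_s: 6.15
tool_pos: [0.5821, 0.2257, 0.1996]
tool_rot: [-180.0, 0.0, 79.7]
force: [-0.3, -0.1, 1.0]
grip_width: 0.0521
grasp_force: 0.0
[0.01 1.01 9.56] twist 0.5
t 6.15 p [0.5821 0.2257 0.1996] [-180.     0.    79.7] q [  8.  20. -40.  88.  13.  77. -43.] w 0.0521
```

```bash
python3 -m jog '[{"dp":[0,1,1],"twist":0.5,"fingers":0.6},{"dp":[0,1,4],"twist":0.5,"fingers":0.6},{"dp":[0,1,7],"twist":0.5,"fingers":0.6},{"dp":[0,1,9.5],"twist":0.5,"fingers":0.6},{"dp":[0,1,9.5],"twist":0.5,"fingers":0.6},{"dp":[0,1,9.5],"twist":0.5,"fingers":0.4}]' 10; python3 go.py  .592 .224 .104 79.2
python3 -m jog '[{"dp":[0,0,0],"fingers":0.0},{"dp":[0,0,0],"fingers":0.0},{"dp":[0,0,0],"fingers":0.0},{"dp":[0,0,0],"fingers":0}]' 12; python3 go.py  .592 .224 .104 79.2
```

```text
time_s: 6.9
tool_pos: [0.5929, 0.224, 0.1054]
tool_rot: [179.9, -0.1, 79.1]
force: [0.1, 0.2, -0.4]
grip_width: 0.0477
grasp_force: 0.0
[-0.02 -0.08  0.14] twist -0.1
t 6.9 p [0.5929 0.224  0.1054] [ 1.799e+02 -1.000e-01  7.910e+01] q [  7.  26. -38.  93.  17.  68. -46.] w 0.0477
[-0.02 -0.08  0.14] twist -0.1
t 6.9 p [0.5929 0.224  0.1054] [ 1.799e+02 -1.000e-01  7.910e+01] q [  7.  26. -38.  93.  17.  68. -46.] w 0.0477validation failed for argument at $[0]...
```

```bash

python3 -m jog '[{"dp":[0,0,0],"twist":0,"fingers":0.0},{"dp":[0,0,0],"twist":0,"fingers":0.0},{"dp":[0,0,0],"twist":0,"fingers":0.0},{"dp":[0,0,0],"twist":0,"fingers":0}]' 12; python3 go.py  .592 .224 .104 79.2
```

```text
time_s: 7.4
tool_pos: [0.592, 0.2236, 0.1047]
tool_rot: [180.0, 0.0, 79.1]
force: [-0.2, -0.5, 0.2]
grip_width: 0.0099
grasp_force: 0.0
[ 0.04 -0.01  0.07] twist -0.1
t 7.4 p [0.592  0.2236 0.1047] [180.    0.   79.1] q [  7.  26. -38.  93.  17.  68. -46.] w 0.0099
```

```bash

python3 -m jog '[{"dp":[0,0,0],"twist":0,"fingers":0.0},{"dp":[0,0,0],"twist":0,"fingers":0.0},{"dp":[0,0,-1],"twist":0,"fingers":0.0},{"dp":[0,0,-3],"twist":0,"fingers":0},{"dp":[0,0,-5],"twist":0,"fingers":0},{"dp":[0,0,-7],"twist":0,"fingers":0},{"dp":[0,0,-10],"twist":0,"fingers":0},{"dp":[0,0,-12],"twist":0,"fingers":0}]' 40; python3 go.py  .455 -.015 .25 108.6
```

```text
time_s: 8.4
tool_pos: [0.5925, 0.2241, 0.2272]
tool_rot: [179.9, -0.1, 79.1]
force: [-0.0, 0.5, -2.4]
grip_width: 0.0086
grasp_force: 39.9
[-26.08  -8.96  -2.33] twist -29.5
t 8.4 p [0.5925 0.2241 0.2272] [ 1.799e+02 -1.000e-01  7.910e+01] q [  8.  21. -40.  84.  13.  80. -43.] w 0.0086
```

```bash

python3 -m jog '[{"dp":[-1.5,-0.5,-2.3],"twist":-2,"fingers":0.0},{"dp":[-5.5,-2,-2.3],"twist":-6,"fingers":0.0},{"dp":[-10.5,-3.5,-2.3],"twist":-12,"fingers":0.0},{"dp":[-15.5,-5.2,-2.3],"twist":-18,"fingers":0},{"dp":[-20.5,-7,-2.3],"twist":-24,"fingers":0},{"dp":[-24.5,-8.4,-2.3],"twist":-28,"fingers":0},{"dp":[-26.1,-9,-2.3],"twist":-29.5,"fingers":0},{"dp":[-26.1,-9,-2.3],"twist":-29.5,"fingers":0}]' 40; python3 go.py  .455 -.015 .105 108.6
python3 - <<'E'
from h import *
c=cam('side');cv2.imwrite('pics/b.png',cv2.resize(c['pixels'][120:300,240:440],None,fx=3,fy=3,interpolation=cv2.INTER_CUBIC))
E
```

```text
time_s: 9.4
tool_pos: [0.4537, -0.0166, 0.2481]
tool_rot: [180.0, 0.1, 108.4]
force: [0.6, -0.7, -2.5]
grip_width: 0.0086
grasp_force: 40.0
[ 0.13  0.16 14.31] twist -0.2
t 9.4 p [ 0.4537 -0.0166  0.2481] [1.800e+02 1.000e-01 1.084e+02] q [ 35.  -6. -33. 106.  -3.  79.  21.] w 0.0086
```

View pics/b.png

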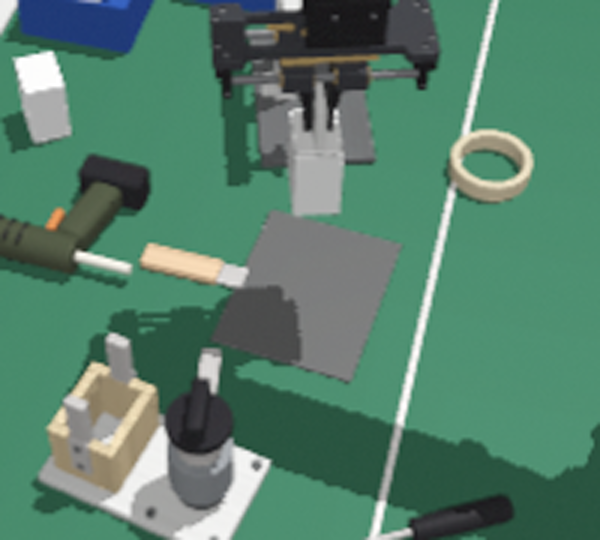

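The housing hangs upright in the gripper over the mat (around (315,180) in the crop) and the nest is empty. Lowering now.

```bash

python3 -m jog '[{"dp":[0,0,3],"twist":0,"fingers":0.0},{"dp":[0,0,7],"twist":0,"fingers":0.0},{"dp":[0,0,11],"twist":0,"fingers":0.0},{"dp":[0,0,13.5],"twist":0,"fingers":0},{"dp":[0,0,14.7],"twist":0,"fingers":0},{"dp":[0,0,15],"twist":0,"fingers":0},{"dp":[0,0,15.2],"twist":0,"fingers":0},{"dp":[0,0,15.2],"twist":0,"fingers":0}]' 40
```

```text
time_s: 10.45
tool_pos: [0.4551, -0.0154, 0.0966]
tool_rot: [179.9, 0.1, 108.6]
force: [0.5, 1.2, -1.4]
grip_width: 0.0084
grasp_force: 40.0
```

```bash

python3 -m jog '[{"dp":[0,0,0.1],"twist":0,"fingers":0.0},{"dp":[0,0,0.1],"twist":0,"fingers":0.3},{"dp":[0,0,0.1],"twist":0,"fingers":0.5},{"dp":[0,0,0],"twist":0,"fingers":0.5},{"dp":[0,0,-4],"twist":0,"fingers":0.5},{"dp":[0,0,-8],"twist":0,"fingers":0.9},{"dp":[0,0,-8],"twist":10,"fingers":0.9},{"dp":[0,0,-8],"twist":20,"fingers":0.9}]' 20; python3 go.py .455 -.015 .105 18.6
```

```text
time_s: 11.45
tool_pos: [0.4544, -0.0157, 0.1762]
tool_rot: [179.9, 0.0, 88.2]
force: [-0.2, 0.3, 0.2]
grip_width: 0.0656
grasp_force: 0.0
[0.08 0.05 7.12] twist 69.6
t 11.45 p [ 0.4544 -0.0157  0.1762] [179.9   0.   88.2] q [ 35.  -3. -35. 112.  -2.  70.  -1.] w 0.0656
```

```bash

python3 -m jog '[{"dp":[0,0,0],"twist":10,"fingers":0.9},{"dp":[0,0,0],"twist":20,"fingers":0.9},{"dp":[0,0,0],"twist":30,"fingers":0.9},{"dp":[0,0,0],"twist":40,"fingers":0.9},{"dp":[0,0,0],"twist":50,"fingers":0.9},{"dp":[0,0,0],"twist":60,"fingers":0.9},{"dp":[0,0,0],"twist":69,"fingers":0.9},{"dp":[0,0,0],"twist":69,"fingers":0.9}]' 20; python3 go.py .455 -.015 .098 18.6
python3 - <<'E'
from h import *
c=cam('side');P=cloud(c)
with np.errstate(invalid='ignore'):
  m=(np.hypot(P[...,0]-.455,P[...,1]+.015)<.06)&(P[...,2]>.128)&(P[...,2]<.142)
Q=P[m];print(len(Q),cv2.minAreaRect(Q[:,:2].astype(np.float32)*1000),np.median(Q[:,2]))
cv2.imwrite('pics/c.png',cv2.resize(c['pixels'][120:300,240:440],None,fx=3,fy=3,interpolation=cv2.INTER_CUBIC))
# peg points
for n in('top','side'):
    c=dict(np.load(n+'0.npz'));P=cloud(c);c0=np.array([.518,-.297]);a=np.deg2rad(18.6)
    d=P[...,:2]-c0;x=d[...,0]*np.cos(a)+d[...,1]*np.sin(a);y=-d[...,0]*np.sin(a)+d[...,1]*np.cos(a)
    with np.errstate(invalid='ignore'):
        for lo,hi in((-75,-22),(-19,-8),(15,45)):
            m=(x>lo/1e3)&(x<hi/1e3)&(abs(y-.075)<(.03 if lo<0 else .3))&(P[...,2]>.165)
            print(n,lo,m.sum(),'x',np.percentile(x[m],[0,50,100]),'y',np.percentile(y[m],[2,50,98]),'z',np.percentile(P[...,2][m],[5,50,100]))
E
```

```text
time_s: 12.45
tool_pos: [0.454, -0.0157, 0.1755]
tool_rot: [180.0, 0.0, 19.7]
force: [-0.8, -0.7, -0.5]
grip_width: 0.0781
grasp_force: 0.0
[ 0.11 -0.03  7.75] twist 1.1
t 12.45 p [ 0.454  -0.0157  0.1755] [180.    0.   19.7] q [ 38.  -3. -37. 112.  -2.  70. -69.] w 0.0781
19 ((451.6001892089844, -5.85430908203125), (7.281556606292725, 36.879112243652344), 20.538673400878906) 0.1325829073754772
top -75 59 x [-0.06529775 -0.04416899 -0.02278208] y [0.0684519  0.07288116 0.07579389] z [0.18909934 0.19244864 0.19719965]
top -19 52 x [-0.01833767 -0.0132905  -0.00839458] y [0.05555511 0.07517659 0.09138915] z [0.1919074  0.20409656 0.21199096]
top 15 832 x [0.01505318 0.02993723 0.04204309] y [-0.1013357   0.00114965  0.09934158] z [0.19204761 0.19974163 0.2045804 ]
side -75 31 x [-0.06552457 -0.04655108 -0.02404793] y [0.07087412 0.07589451 0.08011703] z [0.18676999 0.19084734 0.19576232]
side -19 42 x [-0.01766339 -0.0132581  -0.00809271] y [0.06762279 0.08188285 0.09428831] z [0.17915426 0.19580583 0.20874276]
side 15 346 x [0.0158997  0.02986635 0.040483  ] y [-0.09536311  0.01981104  0.10255831] z [0.18405075 0.19834603 0.2046318 ]
```

View pics/c.png

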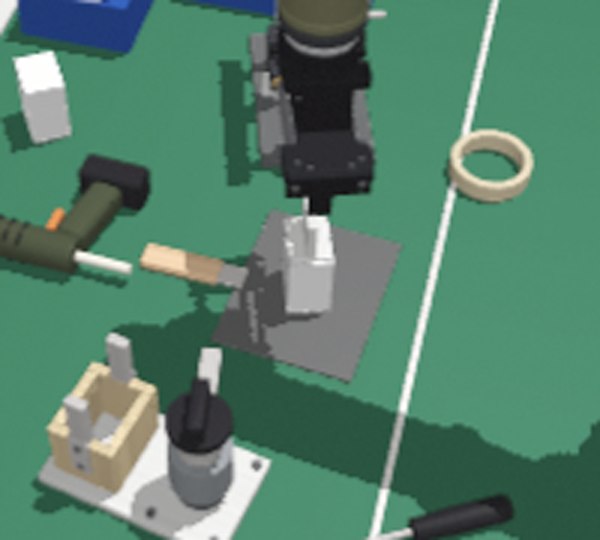

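The housing stands upright on the mat at about (310,265), with the ear turned as intended. Now the edge grasp.

```bash

python3 -m jog '[{"dp":[0.1,0,2],"twist":1,"fingers":0.9},{"dp":[0.1,0,5],"twist":1,"fingers":0.9},{"dp":[0.1,0,7.6],"twist":1,"fingers":0.9},{"dp":[0.1,0,7.85],"twist":1,"fingers":0.9},{"dp":[0.1,0,7.85],"twist":1,"fingers":0.3},{"dp":[0.1,0,7.85],"twist":1,"fingers":0.3},{"dp":[0.1,0,7.85],"twist":1,"fingers":0.3},{"dp":[0.1,0,7.85],"twist":1,"fingers":0.3}]' 15
python3 -m jog '[{"dp":[0,0,0],"twist":0,"fingers":0.3},{"dp":[0,0,0],"twist":0,"fingers":0.3},{"dp":[0,0,-2],"twist":0,"fingers":0.3},{"dp":[0,0,-6],"twist":0,"fingers":0.3},{"dp":[0,0,-10],"twist":0,"fingers":0.3},{"dp":[0,0,-14],"twist":0,"fingers":0.3},{"dp":[0,0,-16],"twist":0,"fingers":0.3},{"dp":[0,0,-16],"twist":0,"fingers":0.3}]' 40
python3 go.py .38 -.264 .26 18.6
```

```text
time_s: 13.5
tool_pos: [0.4556, -0.0152, 0.0978]
tool_rot: [180.0, -0.1, 18.6]
force: [-0.6, -0.6, 2.8]
grip_width: 0.0539
grasp_force: 15.0
time_s: 14.5
tool_pos: [0.4555, -0.0153, 0.2575]
tool_rot: [179.9, -0.1, 18.6]
force: [0.0, -0.6, -3.8]
grip_width: 0.0535
grasp_force: 40.0
[-15.07  21.17  -0.25] twist -0.0
t 14.5 p [ 0.4555 -0.0153  0.2575] [ 1.799e+02 -1.000e-01  1.860e+01] q [ 38.  -6. -37. 105.  -4.  80. -69.] w 0.0535
```

```bash

python3 go.py .405 -.12 .275 18.6 .3946 -.2594 .275 18.6
```

```text
[-8.11  8.32 -1.75] twist -0.0
[-13.54  21.2   -1.74] twist -0.0
t 14.5 p [ 0.4555 -0.0153  0.2575] [ 1.799e+02 -1.000e-01  1.860e+01] q [ 38.  -6. -37. 105.  -4.  80. -69.] w 0.0535
```

```bash

python3 -m jog '[{"dp":[-0.7,1,-2.5],"twist":0,"fingers":0.3},{"dp":[-2.2,3.5,-5],"twist":0,"fingers":0.3},{"dp":[-4.5,7,-5.3],"twist":0,"fingers":0.3},{"dp":[-7,11,-5.3],"twist":0,"fingers":0.3},{"dp":[-9.5,15,-5.3],"twist":0,"fingers":0.3},{"dp":[-12,18.7,-5.3],"twist":0,"fingers":0.3},{"dp":[-13.5,21.2,-5.3],"twist":0,"fingers":0.3},{"dp":[-13.5,21.2,-5.3],"twist":0,"fingers":0.3}]' 40
python3 go.py .3946 -.2594 .171 18.6
```

```text
time_s: 15.5
tool_pos: [0.3925, -0.2614, 0.3072]
tool_rot: [-179.8, 0.2, 18.3]
force: [-0.5, 1.4, -2.2]
grip_width: 0.0533
grasp_force: 40.0
[ 0.3  -0.07 13.62] twist -0.3
t 15.5 p [ 0.3925 -0.2614  0.3072] [-179.8    0.2   18.3] q [ 50.  -4. -19.  99.  -1.  86. -40.] w 0.0533
```

```bash

python3 -m jog '[{"dp":[0,0,2],"twist":0,"fingers":0.3},{"dp":[0,0,5],"twist":0,"fingers":0.3},{"dp":[0,0,8],"twist":0,"fingers":0.3},{"dp":[0,0,11],"twist":0,"fingers":0.3},{"dp":[0,0,13],"twist":0,"fingers":0.3},{"dp":[0,0,13.6],"twist":0,"fingers":0.3},{"dp":[0,0,13.6],"twist":0,"fingers":0.3}]' 40
python3 go.py .3946 -.2594 .171 18.6
python3 - <<'E'
from h import *
p=env.get_obs()['tool_pos'];c0=np.array([.518,-.297]);a=np.deg2rad(18.6)
ims=[]
for n in('side','top'):
    c=cam(n);P=cloud(c);d=P[...,:2]-c0;x=d[...,0]*np.cos(a)+d[...,1]*np.sin(a);y=-d[...,0]*np.sin(a)+d[...,1]*np.cos(a)
    with np.errstate(invalid='ignore'):
        m=(x>-.14)&(x<-.075)&(abs(y-.075)<.05)&(P[...,2]>.07)&(P[...,2]<.155)
        print(n,m.sum(),'body x',np.percentile(x[m],[2,50,98]),'y',np.percentile(y[m],[2,50,98]),'z',np.percentile(P[...,2][m],[2,98]))
    # projected eye(pred) & peg axis
    R=np.array([[np.cos(a),-np.sin(a)],[np.sin(a),np.cos(a)]]);w=lambda x,y,z:[*(c0+R@[x,y]),z]
    eye=[p[0],p[1],p[2]+.0182];uv=proj(c,[w(-.016,.075,.19),w(-.066,.075,.19),eye]);print(uv)
    im=c['pixels'].copy();u,v=uv[1].astype(int);s=6;im=cv2.resize(im[v-45:v+45,u-50:u+50],None,fx=s,fy=s,interpolation=cv2.INTER_CUBIC)
    for k,q in enumerate(uv):cv2.circle(im,tuple(int(t) for t in ((q-[u-50,v-45]+.5)*s)),3,[(0,0,255),(0,255,0),(255,0,0)][k],-1)
    ims.append(im[:, :]);
cv2.imwrite('pics/d.png',cv2.resize(np.hstack(ims),(800,360)))
E
```

```text
time_s: 16.38
tool_pos: [0.3945, -0.2584, 0.1735]
tool_rot: [-179.9, 0.0, 18.6]
force: [0.1, -0.9, -2.3]
grip_width: 0.0535
grasp_force: 40.0
[-0.02  0.1   0.25] twist 0.0
t 16.375 p [ 0.3945 -0.2584  0.1735] [-179.9    0.    18.6] q [ 50.  -1. -20. 111.  -0.  70. -41.] w 0.0535
side 301 body x [-0.12645672 -0.09937314 -0.08367336] y [0.05242881 0.10528718 0.11012073] z [0.08031131 0.1528555 ]
[[352.24090426 124.81666161]
 [368.15570382 124.14511498]
 [380.57840715 123.39840468]]Traceback (most recent call last):
  File "<stdin>", line 8, in <module>
    return _quantile_unchecked(
        a, q, axis, out, overwrite_input, method, keepdims, weights)
    return _ureduce(a,
                    func=_quantile_ureduce_func,
    ...<5 lines>...
                    overwrite_input=overwrite_input,
                    method=method)
    r = func(a, **kwargs)
    result = _quantile(arr,
                       quantiles=q,
    ...<2 lines>...
                       out=out,
                       weights=wgt)
    slices_having_nans = np.isnan(arr[-1, ...])
                                  ~~~^^^^^^^^^
IndexError: index -1 is out of bounds for axis 0 with size 0
```

The measured body (centred at rack x −105, y 75, bottom at 80 mm) agrees with the tool pose, so I'll insert gently.

```bash

python3 -m jog '[{"dp":[0,0.1,0.25],"twist":0,"fingers":0.3},{"dp":[1.5,0.1,0.25],"twist":0,"fingers":0.3},{"dp":[3,0.1,0.25],"twist":0,"fingers":0.3},{"dp":[4,0.1,0.25],"twist":0,"fingers":0.3},{"dp":[4.6,0.1,0.25],"twist":0,"fingers":0.3},{"dp":[5.2,0.1,0.25],"twist":0,"fingers":0.3},{"dp":[5.2,0.1,0.25],"twist":0,"fingers":0.3}]' 40
python3 go.py .4685 -.2345 .171 18.6
python3 - <<'E'
from h import *
a=np.deg2rad(18.6);c0=np.array([.518,-.297]);R=np.array([[np.cos(a),-np.sin(a)],[np.sin(a),np.cos(a)]]);print(c0+R@[-.027,.0745])
c=cam('side');cv2.imwrite('pics/d.png',cv2.resize(c['pixels'][75:165,310:430],None,fx=6,fy=6,interpolation=cv2.INTER_CUBIC))
E
```

```text
time_s: 17.35
tool_pos: [0.4444, -0.2434, 0.1715]
tool_rot: [-180.0, 0.0, 18.6]
force: [-0.1, -0.5, -3.6]
grip_width: 0.0535
grasp_force: 40.0
[ 2.56 -0.07  0.05] twist -0.0
t 17.35 p [ 0.4444 -0.2434  0.1715] [-180.     0.    18.6] q [ 47.   4. -22. 106.   2.  70. -47.] w 0.0535
[ 0.46864778 -0.23500315]
```

View pics/d.png

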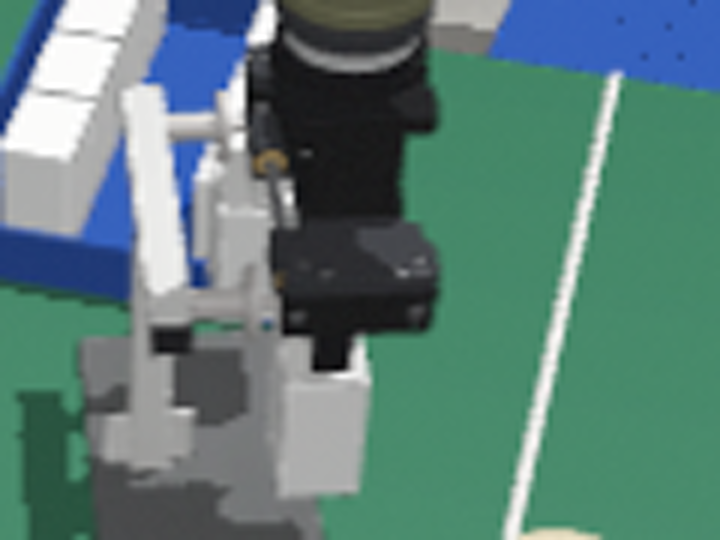

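The ear is over the peg, the housing is upright, and there's no contact force. Now I'll push it on to eye x ≈ −27 mm.

```bash

python3 -m jog '[{"dp":[0.8,0,0],"twist":0,"fingers":0.3},{"dp":[1.6,0,0],"twist":0,"fingers":0.3},{"dp":[2.3,0,0],"twist":0,"fingers":0.3},{"dp":[2.6,0,0],"twist":0,"fingers":0.3},{"dp":[2.6,0,0.2],"twist":0,"fingers":0.3},{"dp":[2.6,0,0.35],"twist":0,"fingers":0.3},{"dp":[2.6,0,0.35],"twist":0,"fingers":0.3}]' 40
python3 go.py .4685 -.235 .171 18.6
```

```text
time_s: 18.27
tool_pos: [0.4684, -0.2354, 0.1677]
tool_rot: [-180.0, 0.0, 18.5]
force: [-0.2, -0.1, -3.2]
grip_width: 0.0534
grasp_force: 40.0
[ 0.02 -0.04 -0.33] twist -0.1
t 18.275 p [ 0.4684 -0.2354  0.1677] [-180.     0.    18.5] q [ 45.   6. -23. 104.   3.  70. -50.] w 0.0534
```

```bash

python3 -m jog '[{"dp":[0,0,0.1],"twist":0,"fingers":0.3},{"dp":[0,0,0.15],"twist":0,"fingers":0.3},{"dp":[0,0,0.15],"twist":0,"fingers":0.3}]' 15
python3 -m jog '[{"dp":[0,0,0],"twist":0,"fingers":0.64},{"dp":[0,0,0],"twist":0,"fingers":0.7},{"dp":[0,0,0],"twist":0,"fingers":0.85},{"dp":[0,0,0],"twist":0,"fingers":0.85},{"dp":[0,0,-2],"twist":0,"fingers":0.85},{"dp":[0,0,-5],"twist":0,"fingers":0.85},{"dp":[0,0,-9],"twist":0,"fingers":0.85},{"dp":[0,0,-13],"twist":0,"fingers":0.85}]' 15
python3 -m jog '[{"dp":[-4,0,0],"twist":0,"fingers":0.85},{"dp":[-7,-3,0],"twist":0,"fingers":0.85},{"dp":[-7,-9,0],"twist":0,"fingers":0.85},{"dp":[-5,-15,0],"twist":0,"fingers":0.85},{"dp":[0,-21,0],"twist":0,"fingers":0.85},{"dp":[0,-26,0],"twist":0,"fingers":0.85},{"dp":[0,-26,0],"twist":0,"fingers":0.85},{"dp":[0,-26,0],"twist":0,"fingers":0.85}]' 15
python3 - <<'E'
from h import *
c0=np.array([.518,-.297]);a=np.deg2rad(18.6)
c=cam('side');P=cloud(c);d=P[...,:2]-c0;x=d[...,0]*np.cos(a)+d[...,1]*np.sin(a);y=-d[...,0]*np.sin(a)+d[...,1]*np.cos(a)
with np.errstate(invalid='ignore'):
  for z0,z1 in((.07,.1),(.12,.15),(.165,.215)):
    m=(x>-.06)&(x<-.0)&(y>.04)&(y<.115)&(P[...,2]>z0)&(P[...,2]<z1)
    print(m.sum(),'x',np.percentile(x[m],[2,50,98]),'y',np.percentile(y[m],[2,50,98]),'z',np.percentile(P[...,2][m],[0,50,99]))
cv2.imwrite('pics/e.png',np.vstack([cv2.resize(c['pixels'][80:180,300:420],(480,400),interpolation=cv2.INTER_CUBIC)[:300],cv2.resize(c['pixels'],(480,300))]))
E
```

```text
time_s: 18.65
tool_pos: [0.4688, -0.2353, 0.1665]
tool_rot: [180.0, 0.0, 18.6]
force: [-0.1, 0.2, -2.5]
grip_width: 0.054
grasp_force: 15.0
time_s: 19.65
tool_pos: [0.4687, -0.2352, 0.2977]
tool_rot: [180.0, 0.0, 18.6]
force: [0.4, -0.1, -0.2]
grip_width: 0.0737
grasp_force: 0.0
time_s: 20.65
tool_pos: [0.386, 0.0109, 0.2966]
tool_rot: [179.9, 0.0, 18.6]
force: [-0.6, -0.5, 0.3]
grip_width: 0.0741
grasp_force: 0.0
84 x [-0.04280561 -0.01854598 -0.00612663] y [0.05252713 0.10099445 0.10518815] z [0.0717989  0.08557531 0.09902593]
97 x [-0.03961735 -0.01885509 -0.00612829] y [0.05827742 0.10251089 0.10673029] z [0.12007827 0.13912784 0.14986348]
97 x [-0.03181227 -0.01694588 -0.00227266] y [0.05934767 0.08570539 0.10412145] z [0.16545509 0.18970015 0.20883087]
```

View pics/e.png

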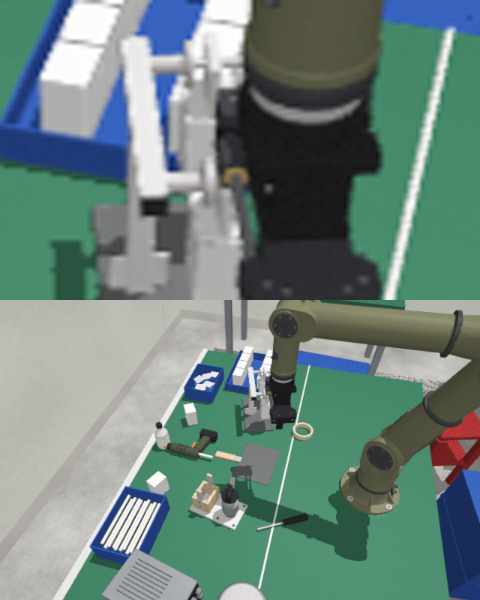

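The housing hangs on the peg next to the flange, partly hidden by the gripper. I'll move the arm clear and check the seat depth.

```bash

python3 -m jog '[{"dp":[2,-6,0],"twist":0,"fingers":0.85},{"dp":[4,-12,0],"twist":0,"fingers":0.85},{"dp":[6,-18,0],"twist":0,"fingers":0.85},{"dp":[6,-18,0],"twist":0,"fingers":0.85},{"dp":[6,-18,0],"twist":0,"fingers":0.85}]' 15
python3 - <<'E'
from h import *
c0=np.array([.518,-.297]);a=np.deg2rad(18.6);ims=[]
for n in('side','top'):
  c=cam(n);P=cloud(c);d=P[...,:2]-c0;x=d[...,0]*np.cos(a)+d[...,1]*np.sin(a);y=-d[...,0]*np.sin(a)+d[...,1]*np.cos(a)
  with np.errstate(invalid='ignore'):
   for z0,z1 in((.075,.1),(.12,.147),(.165,.215)):
    m=(x>-.075)&(x<.005)&(y>.04)&(y<.115)&(P[...,2]>z0)&(P[...,2]<z1)
    if z0>.16:m&=(abs(y-.075)>.0215)
    if m.sum():print(n,m.sum(),'x',np.percentile(x[m],[2,50,98]),'y',np.percentile(y[m],[2,50,98]),'z',np.percentile(P[...,2][m],[0,50,99]))
  v,u=(75,300) if n=='side' else (150,385);ims.append(cv2.resize(c['pixels'][v:v+100,u:u+100],(400,400),interpolation=cv2.INTER_CUBIC))
cv2.imwrite('pics/f.png',np.hstack(ims))
E
```

```text
time_s: 21.32
tool_pos: [0.3863, 0.1991, 0.2964]
tool_rot: [180.0, 0.0, 18.4]
force: [0.5, -1.4, 0.2]
grip_width: 0.0741
grasp_force: 0.0
top 33 x [-0.04665025 -0.02624621 -0.00511127] y [0.10010328 0.10093089 0.10165141] z [0.07526795 0.08825916 0.09972512]
top 40 x [-0.0468693  -0.0255212  -0.00635301] y [0.10094499 0.10170194 0.10268746] z [0.12021887 0.13400676 0.14648352]
top 30 x [-0.03041988 -0.02627153 -0.02190389] y [0.04652844 0.09896612 0.10044124] z [0.16689354 0.19985693 0.2051141 ]
```

View pics/f.png

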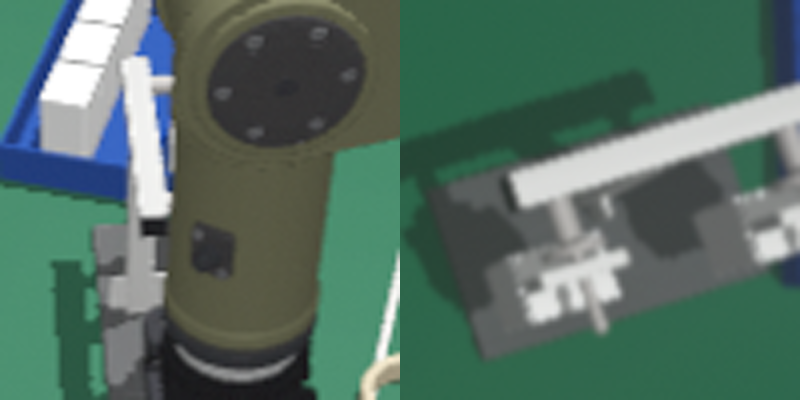

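The ear sits at rack x ≈ −26 mm and y ≈ 74 mm with its top at about 202 mm. The body is upright and the robot is clear, so I'm handing in.

```bash
python3 -c "
from cell import env
print(env.sign_off())"
```

```text
the job is handed in; nothing more can be done
None
```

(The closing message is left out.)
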